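# Load the calibration filter and index the reader carriage to its click stop

## Robot

A 6-joint arm with a two-finger parallel gripper is mounted at the origin on the work surface. World frame = base frame: x ahead of the robot, y to its left, z up, the work surface at z = 0. Lengths are in m, angles in rad, forces in N, time in s.
With the tool pointing down it reaches from about 0.35 to 0.775 m from the base axis. Payload 7.3 kg.
Tool frame: the origin (TCP) lies at the very end of the fingers, on their centre line; the grasp point (between the pads) lies 19 mm behind it (pinch_z is the distance from the TCP to the grasp point, in m); z points along the fingers, y is the line along which they close (so a half turn about z gives the same grasp; the last joint's range is limited). The gripper opens to 92 mm and grips with 3 to 60 N. Pads are 19 mm wide; open, the fingers measure 130 mm over their backs; the gripper's body (75 mm by 190 mm) begins 47 mm behind the grasp point.
Start: joints at [-1.398, 0.342, 1.524, -0, 1.275, -0.146], TCP at [0.165, -0.499, 0.227] pointing down, gripper open.
Joint ranges: [-2.53, 2.53], [-0.77, 2.02], [0.04, 2.7], [-1, 4.14], [0.28, 2.66], [-3.11, 3.11]. Speed limits (rad/s): [2.57, 2.57, 3.14, 3.14, 3.14, 3.14].

## Interface

Orientations are given as [roll, pitch, yaw] about the fixed x, y, z axes, in that order (R = Rz(yaw) Ry(pitch) Rx(roll)).
In Python, from cell import * gives the robot as it stands.
- The arm moves only by the tool arm_command, never from a script. Its arguments are lists of equal length, an entry for each row: "fingers": the gripper command: -1 is fully open, 1 is shut, values between are in proportion; "travel": the shift along the tool's x, y, z in m, a list of three; "dr": the turn, a rotation vector about the tool's x, y, z in degrees, a list of three. In form: {"fingers": [fingers, ...], "travel": [[x, y, z], ...], "dr": [[wx, wy, wz], ...]}. A call has 1 to 8 rows; each row is the pose to reach, as a shift and turn from the pose commanded when the call began, along the tool's axes at that moment; what a row does not reach only later rows make up. A row lasts 1/12 s, in which the tool goes at most 41.7 mm and 7.16 degrees, less where a joint would pass 70% of its speed; a pose out of reach is approached as far as the arm can. A call with a gripper value outside its range is refused whole. The fingers move at their own pace and stop on an object; "squeeze" is the grip in N (left out, the last holds). Time passes only in rows, so rows that repeat a pose let the fingers close. It gives the time, the measured TCP pose, the force, the opening and the grip force at its end, in the units of the state.
- observe(): the state, without advancing time (a new reading comes with each control period).
- read_camera(name): name is "scene" or "top"; returns a dict with "color" (480x640x3 uint8, blue, green, red), "z_map" (480x640 float32, m along the optical axis (not along the pixel's ray), 0 where there is no reading), "fx", "fy", "cx", "cy" (pixels), "R" (3x3) and "t" (3): a world point X has camera coordinates R X + t. Camera axes: x right, y down, z forward; pixel columns grow to the right and rows downward; lengths in m; the calibration is good to about 2 mm. A picture is of the moment at which its call begins.
- hand_in(): hands the job in; it is judged then, once.
The state is a dict: "time": time; "qpos": joint angles; "qvel": joint speeds; "joint_efforts": joint torques, N m; "tool_pos": TCP position; "tool_rot": TCP orientation; "contact_force": force on the tool from outside, world axes, zero at the start; "torque": the same for the moment, N m; "opening": finger opening in m; "grip_force": force on a finger pad.
Only numpy, scipy, OpenCV 4.12 (cv2) and the standard library are available. Lean on these libraries where they do the work, as an engineer would, in place of code of your own. Each camera call takes 0.05 s, during which the arm holds its last target. There are 200 camera calls.

## Task

On the lab bench, lift the calibration filter (the black-knobbed one) out of its sloping stand and set it upright in the round pocket of the reader's carriage, glass boss down and knob up, its flange resting flat on the carriage, and let go of it before the carriage goes anywhere near the click stop. Then grip the carriage's square black post and slide the carriage along its rods towards the read head until it clicks onto the spring ball, without pushing it on through the click, and finish still gripping the post with the ball in the notch: the program ends while holding. Leave everything else on the bench where it is.

Things in the scene. Friction and masses are not known exactly. Their poses are not given: they have to be found in the camera images.
- knob (a point): grip point of the calibration filter, on its axis. Filter, 56 mm, 0.11 kg: below, a boss (diameter 28, 10 high, glass face); then an aluminium flange (diameter 44, 6 thick); then a round black knob (diameter 20, 40 high). This point: 22 mm above the flange's top, 18 below the knob's top. z runs along the axis, boss to knob
- seat (a point): centre of the filter's flange underside, 10 mm above the boss's lower face and 28 below knob. The filter starts with the boss 8 mm deep in its stand (white, 70 mm wide, about 55 high), axis leaning 26 degrees from vertical, knob roughly towards the robot; it comes out along its axis. z as knob
- pocket (a point): centre of the mouth of the pocket (round through hole, diameter 30, chamfered) in the carriage's upper face, 32 mm above the bench. The carriage plate is 80 by 150 mm, 12 thick; the boss fits in the hole with the flange on the plate. z up, y along the rods towards the click stop. Seated, seat coincides with this point
- notch (a point): middle of the notch between two small steel ridges (radius 4, their centres 12 mm apart) on the carriage's edge away from the robot; it moves with the carriage, at half the way between post and pocket along the rods. Axes as pocket
- ball_line (a point): resting centre of the spring ball (radius 5) in the read head: a white block with a lens, 62 mm high, beside the rods, away from the robot. y along the rods, in the sliding direction. Ball in notch: notch level with this point along the rods. The first ridge meets the ball 12 mm before, takes about 8 to 13 N to pass, then snaps in; the second ridge resists likewise
- carriage (a joint): position of the carriage along its rods, m; 0 at the end away from the read head, growing to 0.26 towards and past the read head. It slides with about 1 to 2 N of friction and stays where it is left
- spare_cap: bystander: plain aluminium cap without a knob, diameter 44, 24 high, lying glass up; origin under its centre
- tip_box_a: bystander: blue box with clear lid, 85 x 125 x 75; origin under its centre
- tip_box_b: bystander: red box with clear lid, 85 x 125 x 55; origin under its centre
- buffer_bottle: bystander: glass bottle with blue cap, diameter 64, 130 high; origin under its centre
- marker: bystander: marker pen, 120 x 14 x 14, lying; origin under its centre
- beaker: bystander: clear beaker, diameter 72, 85 high; origin under its centre
- post (a point): grip point on the carriage's square black post (16 by 16 mm, 50 mm tall above the plate, faces square to the rods): on its axis, 15 mm below its top and 35 mm above the carriage's upper face. The post stands 80 mm behind the pocket, on the side away from the click stop. Axes as pocket
There are look-alikes about, which are no part of the job. Leave any pink or purple look-alike of the part that bears knob alone.

How it is judged:
On the way, in this order (a step that is already met when the one before it is completed fails the run):
1. the filter stands upright in the pocket, boss down, flange flat on the carriage, released, with the carriage still more than 25 mm short of the click stop (horizontal distance between seat and pocket below 0.003 m and z of seat in the frame of pocket between -0.0025 and 0.0025 m and angle between seat's own z axis and vertical below 0.08 rad and contact force between the fingers and filter below 0.3 N and y of notch in the frame of ball_line below -0.025 m), for 0.2 s.
2. the carriage is held in the click stop by the gripper (y of notch in the frame of ball_line between -0.003 and 0.003 m and contact force between the fingers and carriage above 4 N), for 0.2 s.
At the end, for the whole second after the job is handed in: the notch is within 3 mm of the ball along the rods and still, the fingers grip the carriage (over 4 N), the filter is still upright in the pocket (centre within 3 mm, height within 2.5 mm, tilt under 0.08 rad) and untouched by the fingers, and no bystander has moved 30 mm (all of step 2 and horizontal distance between seat and pocket below 0.003 m and z of seat in the frame of pocket between -0.0025 and 0.0025 m and angle between seat's own z axis and vertical below 0.08 rad and contact force between the fingers and filter below 0.3 N and velocity of joint carriage between -0.004 and 0.004 m/s and distance of each of spare_cap, tip_box_a, tip_box_b, buffer_bottle, marker, beaker from where it was at the start of the episode below 0.03 m); the arm keeps its last pose, push and grip.
It fails at once if the carriage is pushed on through the click (over 8 mm past the ball) (y of notch in the frame of ball_line above 0.008 m).
It fails at once if a bystander is moved by 30 mm or more (distance of any of spare_cap, tip_box_a, tip_box_b, buffer_bottle, marker, beaker from where it was at the start of the episode above 0.03 m).
It also fails if it takes over 64 s, if anything falls off the work surface, if the arm or the gripper's body presses on something with over 40 N, if the wrist force passes 120 N, or if a joint passes its speed limit or range.

## Working session

There is one attempt and no reset: what is moved stays moved. The work goes in short steps, Python scripts to look and compute and a tool call to move; the robot and the scene stay as the last step left them, time stands still between calls to the robot, and variables do not carry over. Pictures are saved under pics/ and viewed, at most 10 in all, crops included, and the job is handed in when it is done.

Besides the shell and the picture viewer there is one more tool, called after "Emit:" by a JSON object that holds its "api" and its "payload", one argument or row to a line. arm_command: Moves the arm, as the interface text tells. Its arguments: {"type":"object","properties":{"fingers":{"type":"array","items":{"type":"number"}},"travel":{"type":"array","items":{"type":"array","items":{"type":"number"}}},"dr":{"type":"array","items":{"type":"array","items":{"type":"number"}}},"squeeze":{"type":"number"}},"required":["fingers","travel","dr"]}

```bash
mkdir -p pics; cat > h.py <<'E'
from cell import *
import numpy as np, cv2
from scipy.spatial.transform import Rotation as Ro
def pts(c):
    z=c["z_map"]; v,u=np.mgrid[:480,:640]
    P=np.stack([(u-c["cx"])/c["fx"]*z,(v-c["cy"])/c["fy"]*z,z],-1)
    W=(P-np.array(c["t"]).ravel())@np.array(c["R"]); W[z==0]=np.nan
    return W
def ray(c,u,v,h):
    R=np.array(c["R"]);o=-R.T@np.array(c["t"]).ravel()
    d=R.T@np.array([(u-c["cx"])/c["fx"],(v-c["cy"])/c["fy"],1]); return o+d*(h-o[2])/d[2]
E
python3 - <<'E'
from h import *
for n in("scene","top"):
    c=read_camera(n);cv2.imwrite(f"pics/{n}0.png",c["color"]);np.savez(f"{n}0.npz",**c)
    print(n,c["fx"],np.round(c["R"],3),np.round(c["t"],3))
s=observe();print(s)
E
```

```text
scene 576.8079172918099 [[ 0.833  0.553 -0.002]
 [ 0.465 -0.701 -0.541]
 [-0.3    0.45  -0.841]] [-0.387 -0.181  1.832]
top 468.6042921477365 [[-0.025 -1.    -0.   ]
 [-0.995  0.025 -0.092]
 [ 0.092 -0.002 -0.996]] [0.003 0.488 1.06 ]
{'time': 0.1, 'qpos': array([-1.39801507e+00,  3.42657674e-01,  1.52491753e+00,  7.16570030e-06,
        1.27540393e+00, -1.46004727e-01]), 'qvel': array([ 0.00128253, -0.00125756, -0.0039096 , -0.00083907,  0.00071965,
       -0.00020857]), 'joint_efforts': array([ 1.54604379e-03, -4.32004488e+01, -2.44694155e+01,  7.18600536e-02,
        5.26015169e-02, -5.27186035e-05]), 'tool_pos': array([ 0.1645002 , -0.49818088,  0.22611344]), 'tool_rot': array([-3.14022192e+00, -2.08494054e-04,  3.18783750e-01]), 'contact_force': array([ 0.17750302, -0.03132904,  0.24598087]), 'torque': array([-0.03195333, -0.03047492, -0.00791177]), 'grip_force': 0.0, 'opening': 0.09204387431521605}
```

View pics/scene0.png

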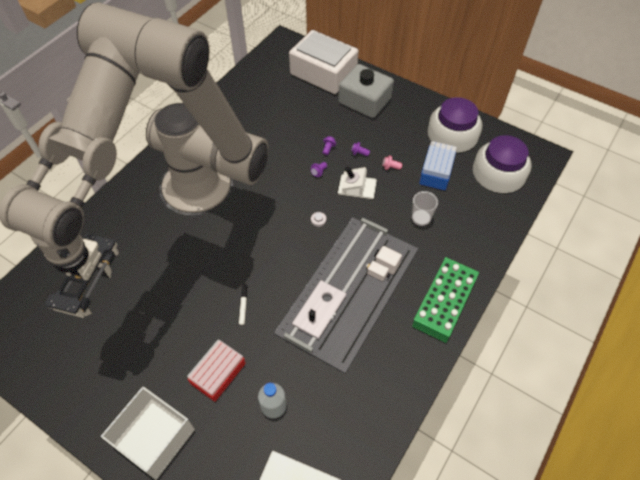

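View pics/top0.png

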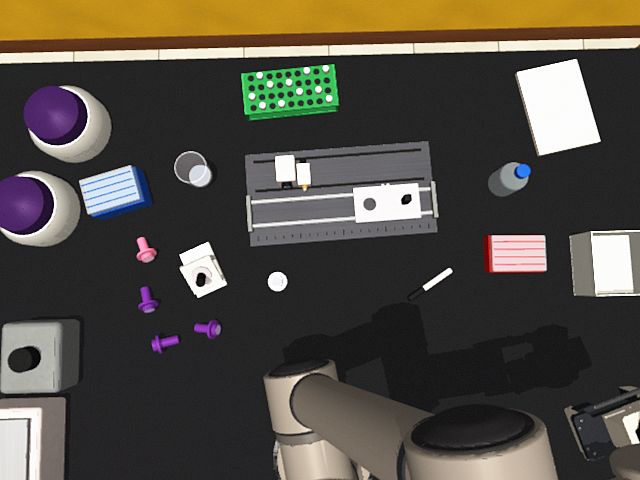

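The scene shows the white stand with the black-knobbed filter at top-view (202,278). The carriage plate is at (387,203), with its pocket at (370,204) and post at (406,200). The read head is at (290,172). Next I'll measure these.

```bash
python3 - <<'E'
from h import *
c=dict(np.load("top0.npz"));s=dict(np.load("scene0.npz"))
a=cv2.resize(c["color"][235:305,165:245],None,fx=5,fy=5,interpolation=2)
b=cv2.resize(c["color"][140:250,240:440],None,fx=4,fy=4,interpolation=2)
d=cv2.resize(s["color"][160:205,325:385],None,fx=6.6,fy=6.6,interpolation=2)
im=np.zeros((600,800,3),np.uint8);im[:350//2*2//1 if 0 else 350,:400]=a
im[:d.shape[0],400:400+d.shape[1]]=d
cv2.imwrite("pics/c1.png",im);cv2.imwrite("pics/c2.png",b)
W=pts(c);g=c["color"].max(-1)
# plate
H=W[...,2]; 
m=(abs(H-.032)<.006)&(g>150); m[:, :340]=0; m[:,430:]=0;m[:180]=0;m[230:]=0
n,l,st,ce=cv2.connectedComponentsWithStats(m.astype(np.uint8)); k=1+st[1:,4].argmax()
print(st[k]); ct=np.argwhere(l==k)[:,::-1].astype(np.float32); r=cv2.minAreaRect(ct);print(r)
print("plate corners",[ray(c,*p,.032).round(4) for p in cv2.boxPoints(r)], np.nanmedian(H[l==k]))
Sx=W[255:300,175:235]; print(np.nanmax(Sx[...,2]))
for n,q,box in(("top",c,(235,305,170,240)),("scene",s,(160,205,330,385))):
    P=pts(q);v0,v1,u0,u1=box
    mm=np.zeros(P.shape[:2],bool);mm[v0:v1,u0:u1]=1
    dk=mm&(q["color"].max(-1)<60)&(P[...,2]>.035)
    lt=mm&(q["color"].max(-1)>120)&(P[...,2]>.03)
    for w,M in(("dark",dk),("light",lt)):
        X=P[M];print(n,w,len(X),X.mean(0).round(4),X.min(0).round(3),X.max(0).round(3))
        uv=np.argwhere(M)[:,::-1];print(uv.min(0),uv.max(0))
E
```

```text
[ 353  183   68   40 2032]
((386.2089538574219, 201.33261108398438), (36.42514419555664, 65.36588287353516), 85.46223449707031)
plate corners [array([ 0.6138, -0.0806,  0.032 ]), array([ 0.6223, -0.2319,  0.032 ]), array([ 0.5372, -0.2349,  0.032 ]), array([ 0.529 , -0.0846,  0.032 ])] 0.03282799382468607
0.09504703562791385
top dark 97 [0.4059 0.258  0.081 ] [0.391 0.249 0.053] [0.42  0.266 0.095]
[196 273] [205 286]
top light 872 [0.4225 0.266  0.0488] [0.376 0.223 0.03 ] [0.465 0.311 0.091]
[180 253] [221 293]
scene dark 46 [0.4081 0.2553 0.0789] [0.393 0.246 0.055] [0.422 0.266 0.093]
[344 167] [352 177]
scene light 368 [0.4283 0.2597 0.0483] [0.378 0.22  0.03 ] [0.466 0.378 0.087]
[341 163] [384 190]
```

View pics/c1.png

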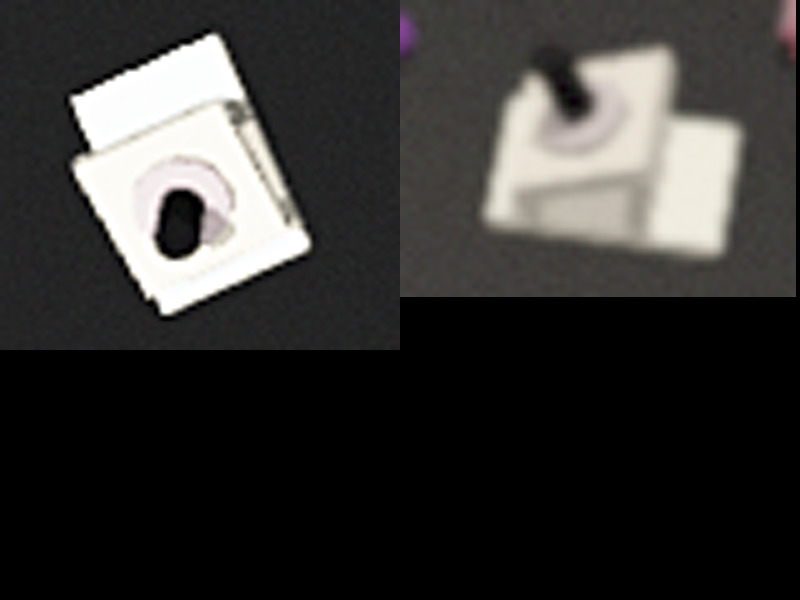

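View pics/c2.png

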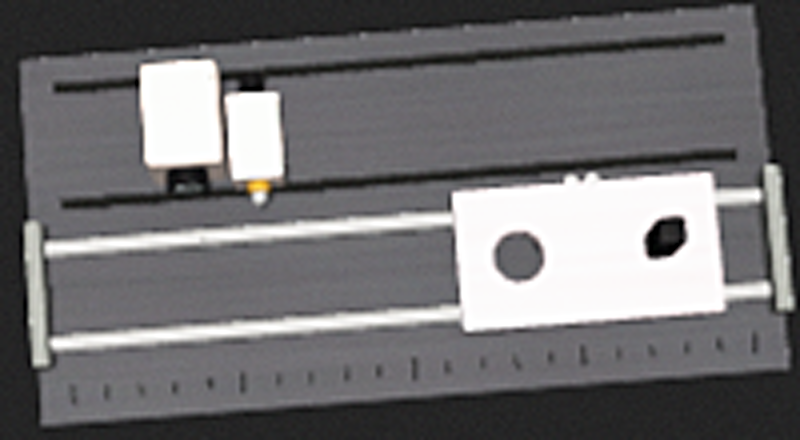

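The crops show the pocket at c2 (519,256), the post at (666,238), the ridges at (581,180) and the ball tip at (261,197). The stand leans towards the robot, with its face rotated about 20 degrees.

```bash
python3 - <<'E'
from h import *
c=dict(np.load("top0.npz"));s=dict(np.load("scene0.npz"))
# stand face plane by depth
for q,box in((c,(250,300,178,230)),(s,(165,192,340,368))):
    P=pts(q);v0,v1,u0,u1=box;X=P[v0:v1,u0:u1];L=q["color"][v0:v1,u0:u1].max(-1)>140
    X=X[L&(X[...,2]>.035)&(X[...,2]<.075)]
    best=0;rng=np.random.default_rng(0)
    for _ in range(2000):
        a=X[rng.choice(len(X),3,False)];n=np.cross(a[1]-a[0],a[2]-a[0]);n/=np.linalg.norm(n)+1e-12
        k=abs((X-a[0])@n)<.0015
        if k.sum()>best and abs(n[2])<.97:best=k.sum();K=k
    Y=X[K];m=Y.mean(0);n=np.linalg.svd(Y-m)[2][2];n*=np.sign(n[2])
    print("plane",len(X),best,n.round(3),"tilt",np.degrees(np.arccos(n[2])).round(1),"az",np.degrees(np.arctan2(n[1],n[0])).round(1),m.round(4))
# knob silhouettes
pl=[]
for q,box in((c,(262,296,188,215)),(s,(158,182,335,360))):
    v0,v1,u0,u1=box;g=cv2.resize(q["color"][v0:v1,u0:u1].max(-1),None,fx=8,fy=8,interpolation=cv2.INTER_CUBIC)
    P=pts(q)[v0:v1,u0:u1]
    hz=cv2.resize((P[...,2]>.04).astype(np.uint8),None,fx=8,fy=8,interpolation=0)
    M=((g<90)&(hz>0)).astype(np.uint8);n,l,st,_=cv2.connectedComponentsWithStats(M);k=1+st[1:,4].argmax()
    p=np.argwhere(l==k)[:,::-1].astype(np.float32);p=(p+.5)/8-.5+[u0,v0]
    r=cv2.minAreaRect(p.astype(np.float32));mean=p.mean(0);d=np.linalg.svd(p-mean,full_matrices=False)[2][0]
    print("rect",r,mean,d)
    R=q["R"];o=-R.T@q["t"].ravel()
    f=lambda x:R.T@np.array([(x[0]-q["cx"])/q["fx"],(x[1]-q["cy"])/q["fy"],1])
    nn=np.cross(f(mean-8*d),f(mean+8*d));pl.append((nn/np.linalg.norm(nn),o,f(mean)))
    ends=(p-mean)@d;print("ends",mean+d*ends.min(),mean+d*ends.max())
ax=np.cross(pl[0][0],pl[1][0]);ax/=np.linalg.norm(ax);ax*=np.sign(ax[2])
print("axis",ax.round(3),np.degrees(np.arccos(ax[2])),np.degrees(np.arctan2(ax[1],ax[0])))
A=np.array([pl[0][0],pl[1][0],[0,0,1]]);
for h in(.05,.07,.08,.09):print(h,np.linalg.solve(A,[pl[0][0]@pl[0][1],pl[1][0]@pl[1][1],h]).round(4))
# triangulated mean
a,b=pl[0][2],pl[1][2];t=np.linalg.lstsq(np.c_[a,-b],pl[1][1]-pl[0][1],rcond=None)[0];print("tri",(pl[0][1]+a*t[0]).round(4),(pl[1][1]+b*t[1]).round(4))
for n,u,v,h in(("pocket",519,256,.032),("post",666,238,.07),("notch",581,180,.026),("ball",261,200,.026)):
    print(n,ray(c,240+(u+.5)/4-.5,140+(v+.5)/4-.5,h).round(4))
# rods direction via plate edges; post top pts
P=pts(c);D=(P[...,2]>.06)&(c["color"].max(-1)<70);D[:,:390]=0;D[:,425:]=0;D[:185]=0;D[215:]=0
print("post",D.sum(),P[D].mean(0).round(4),P[D].min(0).round(3),P[D].max(0).round(3))
g=c["color"][140:250,240:440].max(-1);e=cv2.Canny(g,80,200)
for x in (cv2.HoughLinesP(e,1,np.pi/720,40,minLineLength=60,maxLineGap=6)):
    x=x[0];a=ray(c,x[0]+240,x[1]+140,.03);b=ray(c,x[2]+240,x[3]+140,.03);dd=b-a;print(x,np.degrees(np.arctan2(dd[1],dd[0])).round(1))
E
```

```text
plane 729 305 [-0.399 -0.169  0.901] tilt 25.7 az -157.1 [0.4281 0.268  0.0508]
plane 320 92 [-0.313 -0.192  0.93 ] tilt 21.5 az -148.5 [0.4297 0.2625 0.0486]
rect ((200.6706085205078, 279.42413330078125), (9.012958526611328, 14.002274513244629), 11.888657569885254) [200.44673361 279.23068637] [-0.22586475  0.97415867]
ends [201.99635014 272.54716274] [198.83266886 286.19217628]
rect ((349.2669372558594, 171.56507873535156), (12.415143013000488, 7.0018439292907715), 49.21417999267578) [348.91672362 171.65773647] [0.53106542 0.84733082]
ends [345.67793455 166.49015128] [352.29977974 177.05550405]
axis [-0.479 -0.118  0.87 ] 29.530409144318696 -166.1593102193339
0.05 [0.4157 0.264  0.05  ]
0.07 [0.4047 0.2613 0.07  ]
0.08 [0.3992 0.2599 0.08  ]
0.09 [0.3937 0.2586 0.09  ]
tri [0.4061 0.261  0.0697] [0.4058 0.2607 0.0696]
pocket [ 0.571  -0.1189  0.032 ]
post [ 0.5726 -0.1971  0.07  ]
notch [ 0.6159 -0.1571  0.026 ]
ball [0.6087 0.0294 0.026 ]
post 54 [ 0.5731 -0.1963  0.0793] [ 0.567 -0.204  0.063] [ 0.58  -0.189  0.087]
[  7  14 188   1] -87.2
[ 57 102 197  92] -87.3
[ 54  17 181   8] -87.3
[  8  87 115  80] -87.6
[  6  63 113  56] -87.6
[  7  84 114  76] -87.1
[15 52 76 48] -87.6
[ 54  20 179  11] -87.2
[ 34  48 183  37] -87.1
[  6  60 112  52] -87.0
[116  82 181  77] -87.0
```

```bash
cat >> h.py <<'E'
AX=np.array([-.4035,-.1713,.8988])
def tilt():  # tool frame for the sloping grasp
    z=-AX; y=np.cross([0,0,1],AX); y[2]=0; y/=np.linalg.norm(y); y=y if y[1]<0 else -y
    return np.c_[np.cross(y,z),y,z]
def down(yaw=.049): return Ro.from_euler("xyz",[np.pi,0,yaw]).as_matrix()
def go(p,R):
    s=observe();R0=Ro.from_euler("xyz",s["tool_rot"]).as_matrix()
    print("t",round(s["time"],2),"travel",(R0.T@(np.array(p)-s["tool_pos"])).round(4),"dr",np.degrees(Ro.from_matrix(R0.T@R).as_rotvec()).round(2),"op",round(s["opening"],4),"grip",round(s["grip_force"],1),"F",s["contact_force"].round(1),"q",s["qpos"].round(2))
E
python3 - <<'E'
from h import *
go([.45,-.12,.30],down(.4))
E
```

```text
t 0.1 travel [ 0.3897 -0.2697 -0.0734] dr [-0.08 -0.02 -4.65] op 0.092 grip 0.0 F [ 0.2 -0.   0.2] q [-1.4   0.34  1.52  0.    1.28 -0.15]
```

Emit:
{"api": "arm_command", "payload": {
  "fingers": [-0.3, -0.3, -0.3, -0.3, -0.3, -0.3, -0.3, -0.3],
  "travel": [
    [0.39, -0.27, -0.073],
    [0.39, -0.27, -0.073],
    [0.39, -0.27, -0.073],
    [0.39, -0.27, -0.073],
    [0.39, -0.27, -0.073],
    [0.39, -0.27, -0.073],
    [0.39, -0.27, -0.073],
    [0.39, -0.27, -0.073]
  ],
  "dr": [
    [0, 0, -4.6],
    [0, 0, -4.6],
    [0, 0, -4.6],
    [0, 0, -4.6],
    [0, 0, -4.6],
    [0, 0, -4.6],
    [0, 0, -4.6],
    [0, 0, -4.6]
  ]
}}

```text
time: 0.77
tool_pos: [0.3636, -0.2336, 0.2776]
tool_rot: [-3.141, 0.0, 0.399]
contact_force: [0.7, -1.3, 0.0]
opening: 0.0598
grip_force: 0.0
```

```bash
python3 - <<'E'
from h import *
G=np.array([.4045,.2605,.073]);go(G+AX*(.10+.003-.019),tilt())
E
```

```text
t 0.77 travel [ 0.1927 -0.4394  0.1292] dr [ 0.03 26.   -0.16] op 0.0598 grip 0.0 F [ 0.7 -1.3  0. ] q [-0.75  0.13  1.66 -0.    1.35  0.42]
```

Emit:
{"api": "arm_command", "payload": {
  "fingers": [-0.3, -0.3, -0.3, -0.3, -0.3, -0.3, -0.3, -0.3],
  "travel": [
    [0.07, -0.08, 0],
    [0.11, -0.15, 0],
    [0.14, -0.2, 0],
    [0.17, -0.25, 0.02],
    [0.193, -0.32, 0.06],
    [0.193, -0.38, 0.1],
    [0.193, -0.439, 0.129],
    [0.193, -0.439, 0.129]
  ],
  "dr": [
    [0, 0, 0],
    [0, 5, 0],
    [0, 10, 0],
    [0, 15, 0],
    [0, 20, 0],
    [0, 26, 0],
    [0, 26, 0],
    [0, 26, 0]
  ]
}}

```text
time: 1.43
tool_pos: [0.3896, 0.0826, 0.2147]
tool_rot: [-3.141, -0.455, 0.395]
contact_force: [0.5, -0.2, -1.4]
opening: 0.0595
grip_force: 0.0
```

```bash
python3 - <<'E'
from h import *
G=np.array([.4045,.2605,.073]);go(G+AX*(.10+.003-.019),tilt())
E
```

```text
t 1.43 travel [ 0.0117 -0.1582  0.0795] dr [ 0.14 -0.06 -0.32] op 0.0595 grip 0.0 F [ 0.5 -0.2 -1.4] q [-0.19 -0.12  2.19  0.38  0.71  0.74]
```

Emit:
{"api": "arm_command", "payload": {
  "fingers": [-0.3, -0.3, -0.3, -0.3, -0.3, -0.3, -0.3, -0.3],
  "travel": [
    [0.012, -0.158, 0.079],
    [0.012, -0.158, 0.079],
    [0.012, -0.158, 0.079],
    [0.012, -0.158, 0.079],
    [0.012, -0.158, 0.079],
    [0.012, -0.158, 0.079],
    [0.012, -0.158, 0.079],
    [0.012, -0.158, 0.079]
  ],
  "dr": [
    [0, 0, 0],
    [0, 0, 0],
    [0, 0, 0],
    [0, 0, 0],
    [0, 0, 0],
    [0, 0, 0],
    [0, 0, 0],
    [0, 0, 0]
  ]
}}

```text
time: 2.1
tool_pos: [0.3715, 0.2449, 0.1497]
tool_rot: [3.141, -0.453, 0.4]
contact_force: [0.4, -0.7, -0.7]
opening: 0.0595
grip_force: 0.0
```

```bash
python3 - <<'E'
from h import *
G=np.array([.4045,.2605,.073]);go(G+AX*(.05+.003-.019),tilt())
E
```

```text
t 2.1 travel [-0.0008 -0.0015  0.051 ] dr [ 0.06  0.04 -0.07] op 0.0595 grip 0.0 F [ 0.4 -0.7 -0.7] q [ 0.42  0.1   2.21 -0.02  0.38  1.6 ]
```

Emit:
{"api": "arm_command", "payload": {
  "fingers": [-0.3, -0.3, -0.3, -0.3, -0.3, -0.3],
  "travel": [
    [-0.001, -0.0015, 0.03],
    [-0.001, -0.0015, 0.051],
    [-0.001, -0.0015, 0.051],
    [-0.001, -0.0015, 0.051],
    [-0.001, -0.0015, 0.051],
    [-0.001, -0.0015, 0.051]
  ],
  "dr": [
    [0, 0, 0],
    [0, 0, 0],
    [0, 0, 0],
    [0, 0, 0],
    [0, 0, 0],
    [0, 0, 0]
  ]
}}

```text
time: 2.6
tool_pos: [0.3926, 0.2559, 0.1145]
tool_rot: [3.14, -0.442, 0.398]
contact_force: [-0.4, -0.6, -0.1]
opening: 0.0597
grip_force: 0.0
```

```bash
python3 - <<'E'
from h import *
G=np.array([.4045,.2605,.073]);go(G+AX*(.003-.019),tilt())
c=read_camera("top");s=read_camera("scene")
a=cv2.resize(c["color"][235:305,165:245],None,fx=5,fy=5,interpolation=2)
d=cv2.resize(s["color"][140:205,315:380],None,fx=6,fy=6,interpolation=2)
im=np.zeros((390,800,3),np.uint8);im[:350,:400]=a;im[:,405:795]=d
cv2.imwrite("pics/g1.png",im)
E
```

```text
t 2.6 travel [-0.006   0.0003  0.059 ] dr [ 0.16  0.67 -0.18] op 0.0597 grip 0.0 F [-0.4 -0.6 -0.1] q [ 0.42  0.22  2.2  -0.04  0.28  1.63]
```

View pics/g1.png

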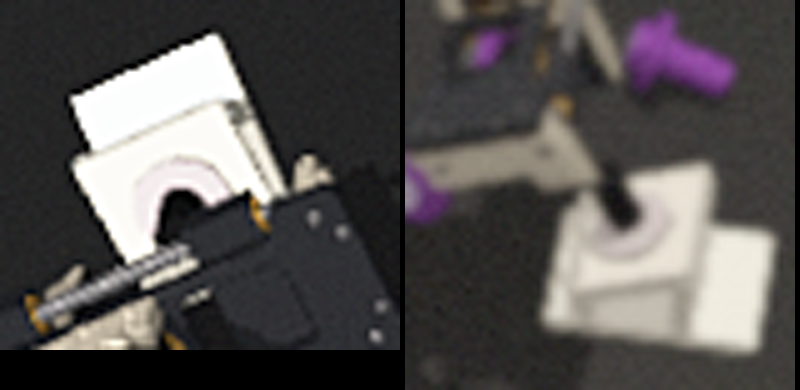

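Joint 5 hits its lower limit (0.28) at the full 26° tilt. I'll grip with the tool tilted only 14°. The leftover 12° is about the closing axis, so the pads still sit flat on either side of the round knob, and I'll make up the 12° when placing.

```bash
cat >> h.py <<'E'
OFF=12.
def tl(off=OFF): return tilt()@Ro.from_euler("y",-off,degrees=True).as_matrix()
G=np.array([.4045,.2605,.073])
def gp(back,off=OFF): R=tl(off); return G+AX*(.004+back)+.019*R[:,2],R
E
python3 - <<'E'
from h import *
print(tl()[:,2]); go(*gp(.04)); go(*gp(0))
E
```

```text
[ 0.22267061  0.09453154 -0.97029839]
t 2.7 travel [-0.0104  0.0007  0.0175] dr [  0.13 -11.33  -0.16] op 0.0594 grip 0.0 F [ 0.5 -0.2  0.1] q [ 0.42  0.22  2.2  -0.04  0.28  1.63]
t 2.7 travel [-0.01    0.0006  0.0575] dr [  0.13 -11.33  -0.16] op 0.0594 grip 0.0 F [ 0.5 -0.2  0.1] q [ 0.42  0.22  2.2  -0.04  0.28  1.63]
```

Emit:
{"api": "arm_command", "payload": {
  "fingers": [-0.3, -0.3, -0.3, -0.3, -0.3, -0.3],
  "travel": [
    [-0.005, 0, 0.005],
    [-0.0104, 0, 0.01],
    [-0.0104, 0.0007, 0.0175],
    [-0.0104, 0.0007, 0.0175],
    [-0.0104, 0.0007, 0.0175],
    [-0.0104, 0.0007, 0.0175]
  ],
  "dr": [
    [0, -5, 0],
    [0, -11.3, 0],
    [0, -11.3, -0.16],
    [0, -11.3, -0.16],
    [0, -11.3, -0.16],
    [0, -11.3, -0.16]
  ]
}}

```text
time: 3.2
tool_pos: [0.3901, 0.2547, 0.093]
tool_rot: [3.139, -0.244, 0.402]
contact_force: [-0.2, -0.4, 0.9]
opening: 0.0597
grip_force: 0.0
```

```bash
python3 - <<'E'
from h import *
go(*gp(.04)); go(*gp(0))
E
```

```text
t 3.2 travel [ 0.0011  0.0003 -0.0009] dr [0.12 0.01 0.02] op 0.0597 grip 0.0 F [-0.2 -0.4  0.9] q [ 0.42  0.3   2.07 -0.01  0.53  1.6 ]
t 3.2 travel [0.0094 0.0002 0.0382] dr [0.12 0.01 0.02] op 0.0597 grip 0.0 F [-0.2 -0.4  0.9] q [ 0.42  0.3   2.07 -0.01  0.53  1.6 ]
```

Emit:
{"api": "arm_command", "payload": {
  "fingers": [-0.3, -0.3, -0.3, -0.3, -0.3, -0.3, -0.3, -0.3],
  "travel": [
    [0.0018, 0, 0.007],
    [0.0037, 0, 0.015],
    [0.0055, 0, 0.022],
    [0.0074, 0, 0.03],
    [0.0094, 0, 0.038],
    [0.0094, 0, 0.038],
    [0.0094, 0, 0.038],
    [0.0094, 0, 0.038]
  ],
  "dr": [
    [0, 0, 0],
    [0, 0, 0],
    [0, 0, 0],
    [0, 0, 0],
    [0, 0, 0],
    [0, 0, 0],
    [0, 0, 0],
    [0, 0, 0]
  ]
}}

```text
time: 3.87
tool_pos: [0.4077, 0.2621, 0.0585]
tool_rot: [3.139, -0.243, 0.402]
contact_force: [-0.3, 0.6, 1.2]
opening: 0.0594
grip_force: 0.0
```

```bash
python3 - <<'E'
from h import *
go(*gp(0))
c=read_camera("top");s=read_camera("scene")
a=cv2.resize(c["color"][235:305,165:245],None,fx=5,fy=5,interpolation=2)
d=cv2.resize(s["color"][140:205,315:380],None,fx=6,fy=6,interpolation=2)
im=np.zeros((390,800,3),np.uint8);im[:350,:400]=a;im[:,405:795]=d
cv2.imwrite("pics/g2.png",im)
E
```

```text
t 3.87 travel [-0.0007  0.0002  0.0002] dr [0.12 0.1  0.01] op 0.0594 grip 0.0 F [-0.3  0.6  1.2] q [ 0.42  0.4   2.05 -0.01  0.45  1.6 ]
```

View pics/g2.png

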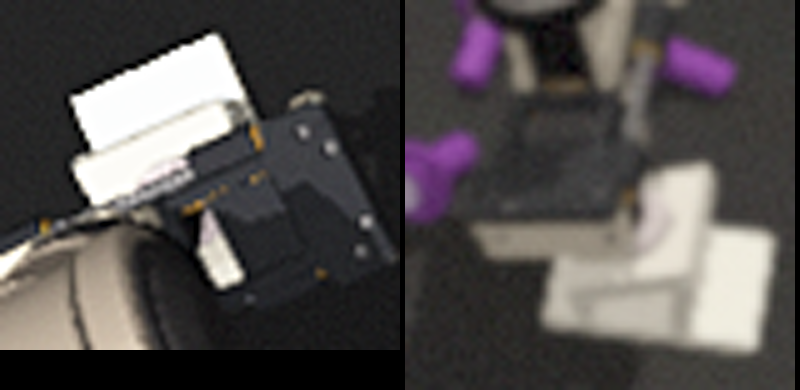

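The fingers straddle the knob without contact, with the knob hidden between them and the flange visible at scene-crop (660,215). Closing.

Emit:
{"api": "arm_command", "payload": {
  "fingers": [0.2, 0.4, 0.6, 1, 1, 1, 1, 1],
  "travel": [
    [0, 0, 0],
    [0, 0, 0],
    [0, 0, 0],
    [0, 0, 0],
    [0, 0, 0],
    [0, 0, 0],
    [0, 0, 0],
    [0, 0, 0]
  ],
  "dr": [
    [0, 0, 0],
    [0, 0, 0],
    [0, 0, 0],
    [0, 0, 0],
    [0, 0, 0],
    [0, 0, 0],
    [0, 0, 0],
    [0, 0, 0]
  ],
  "squeeze": 25
}}

```text
time: 4.63
tool_pos: [0.4077, 0.2621, 0.0587]
tool_rot: [3.139, -0.243, 0.402]
contact_force: [0.7, -0.5, 1.2]
opening: 0.0197
grip_force: 25.0
```

```bash
python3 - <<'E'
from h import *
go(*gp(0))
s=observe();R=Ro.from_euler("xyz",s["tool_rot"]).as_matrix();print((R.T@AX*.04).round(4), R.T@s["contact_force"])
E
```

```text
t 4.63 travel [-0.0009  0.0002  0.0004] dr [0.12 0.07 0.02] op 0.0197 grip 25.0 F [ 0.7 -0.5  1.2] q [ 0.42  0.4   2.05 -0.01  0.45  1.6 ]
[-0.0084  0.0001 -0.0391] [ 0.69645382  0.74539383 -1.01514514]
```

Gripped at 19.7 mm. Next I pull it out along its axis.

Emit:
{"api": "arm_command", "payload": {
  "fingers": [1, 1, 1, 1, 1, 1, 1, 1],
  "travel": [
    [-0.0008, 0, -0.004],
    [-0.0017, 0, -0.008],
    [-0.0025, 0, -0.012],
    [-0.0034, 0, -0.016],
    [-0.005, 0, -0.0235],
    [-0.0067, 0, -0.031],
    [-0.0084, 0, -0.039],
    [-0.0084, 0, -0.039]
  ],
  "dr": [
    [0, 0, 0],
    [0, 0, 0],
    [0, 0, 0],
    [0, 0, 0],
    [0, 0, 0],
    [0, 0, 0],
    [0, 0, 0],
    [0, 0, 0]
  ]
}}

```text
time: 5.3
tool_pos: [0.3915, 0.2554, 0.0962]
tool_rot: [3.139, -0.245, 0.402]
contact_force: [0.0, -0.3, -1.6]
opening: 0.0197
grip_force: 25.0
```

```bash
cat >> h.py <<'E'
PK=np.array([.571,-.1189,.032])
def pp(dz,off=OFF,p=PK,d=(.0,.0)):
    R=down()@Ro.from_euler("y",-off,degrees=True).as_matrix()  # filter axis vertical
    return p+[d[0],d[1],.032+dz]+.019*R[:,2],R
E
python3 - <<'E'
from h import *
print(pp(0)[1][:,2]);go(*gp(.08));go(*pp(.09))
E
```

```text
[-0.20766214 -0.0101836  -0.9781476 ]
t 5.3 travel [-0.0095  0.0005 -0.0373] dr [ 0.12 -0.05  0.02] op 0.0197 grip 25.0 F [ 0.  -0.3 -1.6] q [ 0.42  0.3   2.06 -0.01  0.54  1.6 ]
t 5.3 travel [ 0.0241  0.4134 -0.0336] dr [ -0.25 -25.8   20.36] op 0.0197 grip 25.0 F [ 0.  -0.3 -1.6] q [ 0.42  0.3   2.06 -0.01  0.54  1.6 ]
```

Emit:
{"api": "arm_command", "payload": {
  "fingers": [1, 1, 1, 1, 1, 1, 1, 1],
  "travel": [
    [0, 0, -0.035],
    [0.01, 0, -0.07],
    [0.03, 0.03, -0.09],
    [0.05, 0.07, -0.09],
    [0.06, 0.11, -0.09],
    [0.06, 0.15, -0.09],
    [0.06, 0.19, -0.09],
    [0.06, 0.23, -0.09]
  ],
  "dr": [
    [0, 0, 0],
    [0, 0, 0],
    [0, -4, 3],
    [0, -8, 6],
    [0, -12, 9],
    [0, -16, 12],
    [0, -20, 15],
    [0, -25.8, 20.3]
  ]
}}

```text
time: 5.97
tool_pos: [0.5154, 0.0563, 0.1977]
tool_rot: [-3.137, 0.205, 0.057]
contact_force: [1.4, 0.3, -0.3]
opening: 0.0191
grip_force: 25.0
```

```bash
python3 - <<'E'
from h import *
go(*pp(.07))
E
```

```text
t 5.97 travel [0.0575 0.1784 0.0712] dr [-0.18 -0.27  0.44] op 0.0191 grip 25.0 F [ 1.4  0.3 -0.3] q [-0.03  0.48  1.41 -0.01  1.46  1.49]
```

Emit:
{"api": "arm_command", "payload": {
  "fingers": [1, 1, 1, 1, 1, 1, 1, 1],
  "travel": [
    [0.02, 0.04, 0.0],
    [0.035, 0.08, 0.01],
    [0.05, 0.12, 0.03],
    [0.0575, 0.16, 0.05],
    [0.0575, 0.1784, 0.071],
    [0.0575, 0.1784, 0.071],
    [0.0575, 0.1784, 0.071],
    [0.0575, 0.1784, 0.071]
  ],
  "dr": [
    [0, 0, 0],
    [0, -0.2, 0.4],
    [-0.2, -0.2, 0.4],
    [-0.2, -0.2, 0.4],
    [-0.2, -0.2, 0.4],
    [-0.2, -0.2, 0.4],
    [-0.2, -0.2, 0.4],
    [-0.2, -0.2, 0.4]
  ]
}}

```text
time: 6.63
tool_pos: [0.5673, -0.117, 0.1149]
tool_rot: [-3.141, 0.206, 0.051]
contact_force: [-0.7, 0.3, -1.5]
opening: 0.0192
grip_force: 25.0
```

```bash
python3 - <<'E'
from h import *
go(*pp(.07))
s=read_camera("scene");c=read_camera("top")
np.savez("p_s.npz",**s);np.savez("p_c.npz",**c)
d=cv2.resize(s["color"][230:350,260:380],None,fx=4,fy=4,interpolation=2)
a=cv2.resize(c["color"][150:250,320:400],None,fx=4,fy=4,interpolation=2)
im=np.zeros((480,800,3),np.uint8);im[:,:480]=d;im[:400,480:]=a
cv2.imwrite("pics/p1.png",im)
E
```

```text
t 6.63 travel [-0.0005  0.0021 -0.0004] dr [ 0.   -0.18  0.14] op 0.0192 grip 25.0 F [-0.7  0.3 -1.5] q [-0.3   0.66  1.33 -0.07  1.35  1.24]
```

View pics/p1.png

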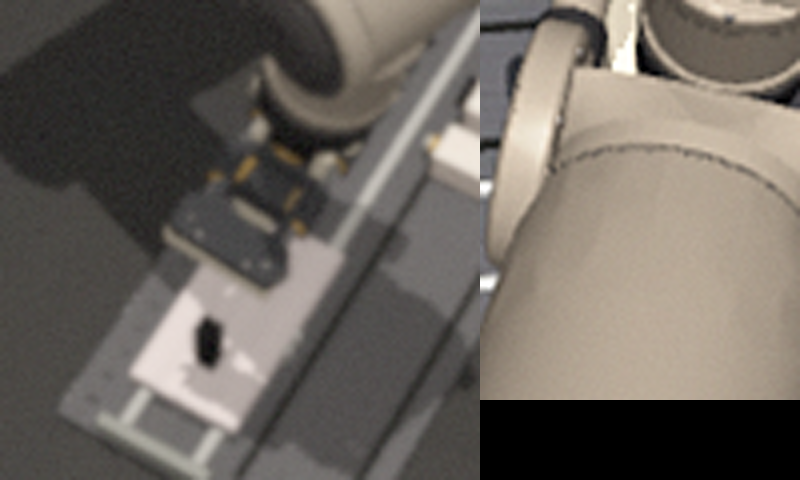

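The fingers and body hide the filter from both cameras. Before placing, I'll lift and tip the tool so the scene camera can see how it sits in the grip.

Emit:
{"api": "arm_command", "payload": {
  "fingers": [1, 1, 1, 1, 1, 1, 1, 1],
  "travel": [
    [0, 0, -0.04],
    [0, 0, -0.08],
    [0, 0, -0.12],
    [0, 0, -0.15],
    [0, 0, -0.15],
    [0, 0, -0.15],
    [0, 0, -0.15],
    [0, 0, -0.15]
  ],
  "dr": [
    [0, 7, 0],
    [0, 14, 0],
    [0, 21, 0],
    [0, 28, 0],
    [0, 35, 0],
    [0, 42, 0],
    [0, 49, 0],
    [0, 55, 0]
  ]
}}

```text
time: 7.4
tool_pos: [0.5978, -0.1117, 0.2633]
tool_rot: [-3.138, -0.72, 0.058]
contact_force: [1.2, 1.9, -1.3]
opening: 0.0193
grip_force: 25.0
```

```bash
python3 - <<'E'
from h import *
s=observe();T=s["tool_pos"];R=Ro.from_euler("xyz",s["tool_rot"]).as_matrix();print(T,R[:,2],s["opening"],s["qpos"].round(2))
q=read_camera("scene");np.savez("v_s.npz",**q)
x=q["R"]@T+q["t"].ravel();u=int(x[0]/x[2]*q["fx"]+q["cx"]);v=int(x[1]/x[2]*q["fy"]+q["cy"]);print(u,v)
cv2.imwrite("pics/v1.png",cv2.resize(q["color"][v-40:v+40,u-40:u+40],None,fx=7,fy=7,interpolation=2))
E
```

```text
[ 0.59775252 -0.11173571  0.26332367] [ 0.65778295  0.04139407 -0.75206922] 0.01929926841070518 [-0.5   0.17  1.89  0.72  0.56  0.5 ]
338 254
```

View pics/v1.png

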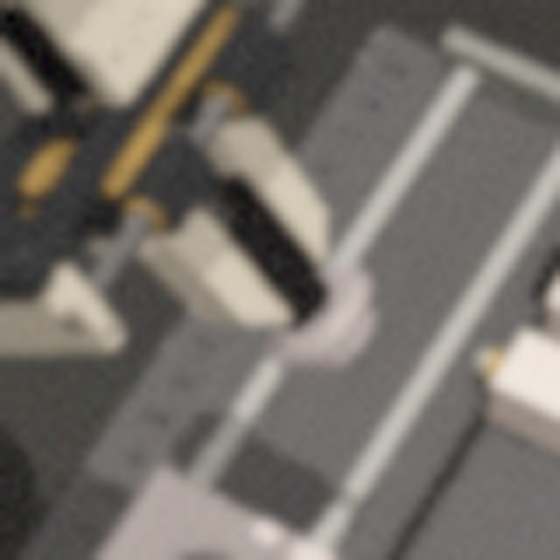

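The filter is held, with the flange just past the fingertips at crop (330,318). I'll check its pose in the tool frame from the depth.

```bash
python3 - <<'E'
from h import *
s=observe();T=s["tool_pos"];R=Ro.from_euler("xyz",s["tool_rot"]).as_matrix()
q=dict(np.load("v_s.npz"));P=(pts(q)-T)@R
f=np.array([np.sin(np.radians(12)),0,np.cos(np.radians(12))]);k=np.array([0,0,-.019])
m=(np.linalg.norm(P-(k+f*.029),axis=-1)<.032)&(q["color"].max(-1)>100)&(P[...,2]>.001)
X=P[m];print(len(X),X.min(0).round(4),X.max(0).round(4),X.mean(0).round(4))
A=(X-k)@f;print("along axis",np.percentile(A,[2,10,25,50,75,90,98]).round(4))
# circle fit across axis for rim points
e1=np.array([f[2],0,-f[0]]);U=np.c_[(X-k)@e1,X[:,1]];r=np.linalg.norm(U,axis=1);print("radial max",r.max().round(4))
h=cv2.convexHull(U.astype(np.float32));print("minenclosing",cv2.minEnclosingCircle(h))
print("y extents",np.percentile(X[:,1],[1,99]))
# flange plane fit
Y=X[(A>.022)&(A<.029)];n=np.linalg.svd(Y-Y.mean(0))[2][2];print("normal",n.round(3),len(Y), Y.mean(0).round(4))
# knob silhouette: dark pixels between, direction
mk=(np.linalg.norm(P-k,axis=-1)<.03)&(q["color"].max(-1)<60);X=P[mk];print("knob",len(X),X.mean(0).round(4),np.linalg.svd(X-X.mean(0),full_matrices=False)[2][0].round(3))
# camera dir in tool frame
o=-q["R"].T@q["t"].ravel();print("cam",((o-T)@R/np.linalg.norm(o-T)).round(2))
E
```

```text
133 [-0.0112 -0.0185  0.0039] [0.0305 0.026  0.027 ] [0.0159 0.0078 0.0119]
along axis [0.028  0.0288 0.0299 0.0309 0.0356 0.0428 0.0452]
radial max 0.0289
minenclosing ((0.004422175232321024, 0.0039198873564600945), 0.0232069194316864)
y extents [-0.01575944  0.02474144]
normal [-0.209 -0.027 -0.978] 16 [0.0082 0.0104 0.0079]
knob 101 [ 0.0079 -0.001  -0.02  ] [0.327 0.255 0.91 ]
cam [ 0.74  0.46 -0.49]
```

```bash
python3 - <<'E'
from h import *
go(*pp(.05))
E
```

```text
t 7.45 travel [-0.1322  0.0078  0.1047] dr [ -0.53 -53.3    0.73] op 0.0197 grip 25.0 F [-1.4  1.4 -4. ] q [-0.5   0.17  1.89  0.73  0.56  0.48]
```

Emit:
{"api": "arm_command", "payload": {
  "fingers": [1, 1, 1, 1, 1, 1, 1, 1],
  "travel": [
    [0, 0.008, 0],
    [-0.02, 0.008, 0.0],
    [-0.04, 0.008, 0.02],
    [-0.06, 0.008, 0.04],
    [-0.08, 0.008, 0.06],
    [-0.1, 0.008, 0.08],
    [-0.132, 0.008, 0.105],
    [-0.132, 0.008, 0.105]
  ],
  "dr": [
    [0, -7, 0],
    [0, -14, 0],
    [0, -21, 0],
    [0, -28, 0],
    [0, -35, 0],
    [0, -42, 0.5],
    [-0.5, -49, 0.7],
    [-0.5, -53.3, 0.7]
  ]
}}

```text
time: 8.12
tool_pos: [0.5655, -0.1209, 0.0905]
tool_rot: [3.139, 0.234, 0.045]
contact_force: [-1.9, 0.9, -2.5]
opening: 0.0197
grip_force: 25.0
```

```bash
python3 - <<'E'
from h import *
go(*pp(.03))
E
```

```text
t 8.12 travel [ 0.005  -0.0018  0.0143] dr [ 0.11  1.38 -0.24] op 0.0197 grip 25.0 F [-1.9  0.9 -2.5] q [-0.3   0.7   1.33 -0.08  1.33  1.26]
```

Emit:
{"api": "arm_command", "payload": {
  "fingers": [1, 1, 1, 1, 1],
  "travel": [
    [0.005, -0.002, 0.007],
    [0.005, -0.002, 0.014],
    [0.005, -0.002, 0.014],
    [0.005, -0.002, 0.014],
    [0.005, -0.002, 0.014]
  ],
  "dr": [
    [0.1, 1.4, -0.2],
    [0.1, 1.4, -0.2],
    [0.1, 1.4, -0.2],
    [0.1, 1.4, -0.2],
    [0.1, 1.4, -0.2]
  ]
}}

```text
time: 8.53
tool_pos: [0.5706, -0.1202, 0.0826]
tool_rot: [-3.141, 0.191, 0.049]
contact_force: [-0.6, -0.4, -0.7]
opening: 0.0196
grip_force: 25.0
```

```bash
python3 - <<'E'
from h import *
go(*pp(.03));go(*pp(.012));go(*pp(.004))
E
```

```text
t 8.53 travel [-0.002  -0.0012  0.0077] dr [-0.03 -1.08 -0.01] op 0.0196 grip 25.0 F [-0.6 -0.4 -0.7] q [-0.3   0.69  1.36 -0.07  1.27  1.24]
t 8.53 travel [ 0.0014 -0.0012  0.0254] dr [-0.03 -1.08 -0.01] op 0.0196 grip 25.0 F [-0.6 -0.4 -0.7] q [-0.3   0.69  1.36 -0.07  1.27  1.24]
t 8.53 travel [ 0.0029 -0.0012  0.0333] dr [-0.03 -1.08 -0.01] op 0.0196 grip 25.0 F [-0.6 -0.4 -0.7] q [-0.3   0.69  1.36 -0.07  1.27  1.24]
```

Emit:
{"api": "arm_command", "payload": {
  "fingers": [1, 1, 1, 1, 1, 1],
  "travel": [
    [-0.001, -0.0012, 0.006],
    [0.0005, -0.0012, 0.013],
    [0.0009, -0.0012, 0.021],
    [0.0009, -0.0012, 0.021],
    [0.0009, -0.0012, 0.021],
    [0.0009, -0.0012, 0.021]
  ],
  "dr": [
    [0, -1.1, 0],
    [0, -1.1, 0],
    [0, -1.1, 0],
    [0, -1.1, 0],
    [0, -1.1, 0],
    [0, -1.1, 0]
  ]
}}

```text
time: 9.03
tool_pos: [0.5668, -0.1188, 0.0602]
tool_rot: [-3.139, 0.212, 0.05]
contact_force: [0.3, 0.3, -1.4]
opening: 0.0194
grip_force: 25.0
```

```bash
python3 - <<'E'
from h import *
go(*pp(.016));go(*pp(.008));go(*pp(.0))
E
```

```text
t 9.03 travel [-0.0001  0.0003 -0.0012] dr [-0.15  0.16  0.04] op 0.0194 grip 25.0 F [ 0.3  0.3 -1.4] q [-0.3   0.72  1.37 -0.07  1.25  1.25]
t 9.03 travel [0.0016 0.0003 0.0066] dr [-0.15  0.16  0.04] op 0.0194 grip 25.0 F [ 0.3  0.3 -1.4] q [-0.3   0.72  1.37 -0.07  1.25  1.25]
t 9.03 travel [0.0033 0.0003 0.0144] dr [-0.15  0.16  0.04] op 0.0194 grip 25.0 F [ 0.3  0.3 -1.4] q [-0.3   0.72  1.37 -0.07  1.25  1.25]
```

Emit:
{"api": "arm_command", "payload": {
  "fingers": [1, 1, 1, 1],
  "travel": [
    [0.0004, 0.0003, 0.002],
    [0.0008, 0.0003, 0.004],
    [0.0012, 0.0003, 0.005],
    [0.0012, 0.0003, 0.005]
  ],
  "dr": [
    [0, 0, 0],
    [0, 0, 0],
    [0, 0, 0],
    [0, 0, 0]
  ]
}}

```text
time: 9.37
tool_pos: [0.5673, -0.119, 0.055]
tool_rot: [-3.139, 0.211, 0.05]
contact_force: [1.0, -0.1, -1.2]
opening: 0.0194
grip_force: 25.0
```

```bash
python3 - <<'E'
from h import *
go(*pp(.0))
E
```

```text
t 9.37 travel [0.0018 0.0001 0.0094] dr [-0.14  0.11  0.04] op 0.0194 grip 25.0 F [ 1.  -0.1 -1.2] q [-0.3   0.73  1.38 -0.07  1.23  1.25]
```

Emit:
{"api": "arm_command", "payload": {
  "fingers": [1, 1, 1, 1],
  "travel": [
    [0.0004, 0, 0.0015],
    [0.0006, 0, 0.003],
    [0.0006, 0, 0.003],
    [0.0006, 0, 0.003]
  ],
  "dr": [
    [0, 0, 0],
    [0, 0, 0],
    [0, 0, 0],
    [0, 0, 0]
  ]
}}

```text
time: 9.7
tool_pos: [0.5672, -0.119, 0.052]
tool_rot: [-3.139, 0.211, 0.05]
contact_force: [2.0, -0.5, -1.8]
opening: 0.0194
grip_force: 25.0
```

Emit:
{"api": "arm_command", "payload": {
  "fingers": [1, 1, 1, 1],
  "travel": [
    [0.0003, 0, 0.001],
    [0.0005, 0, 0.002],
    [0.0005, 0, 0.002],
    [0.0005, 0, 0.002]
  ],
  "dr": [
    [0, 0, 0],
    [0, 0, 0],
    [0, 0, 0],
    [0, 0, 0]
  ]
}}

```text
time: 10.03
tool_pos: [0.5673, -0.119, 0.05]
tool_rot: [-3.139, 0.211, 0.05]
contact_force: [0.9, -0.0, -2.1]
opening: 0.0196
grip_force: 25.0
```

Emit:
{"api": "arm_command", "payload": {
  "fingers": [1, 1, 1, 1],
  "travel": [
    [0.0003, 0, 0.001],
    [0.0005, 0, 0.0025],
    [0.0005, 0, 0.0025],
    [0.0005, 0, 0.0025]
  ],
  "dr": [
    [0, 0, 0],
    [0, 0, 0],
    [0, 0, 0],
    [0, 0, 0]
  ]
}}

```text
time: 10.37
tool_pos: [0.5673, -0.1193, 0.0495]
tool_rot: [-3.14, 0.211, 0.05]
contact_force: [-2.4, 1.0, 11.5]
opening: 0.0192
grip_force: 25.0
```

Emit:
{"api": "arm_command", "payload": {
  "fingers": [1, 1, 1, 1],
  "travel": [
    [0.0003, 0, 0.001],
    [0.0004, 0, 0.002],
    [0.0004, 0, 0.002],
    [0.0004, 0, 0.002]
  ],
  "dr": [
    [0, 0, 0],
    [0, 0, 0],
    [0, 0, 0],
    [0, 0, 0]
  ]
}}

```text
time: 10.7
tool_pos: [0.5674, -0.1197, 0.0493]
tool_rot: [-3.141, 0.21, 0.05]
contact_force: [-5.9, 0.4, 22.5]
opening: 0.0193
grip_force: 25.0
```

Contact at 4 mm above nominal agrees with the flange sitting 4 mm lower in the grip, so the filter is seated. I'll ease off and then release.

Emit:
{"api": "arm_command", "payload": {
  "fingers": [1, 1, 1],
  "travel": [
    [-0.0003, 0, -0.002],
    [-0.0006, 0, -0.003],
    [-0.0006, 0, -0.003]
  ],
  "dr": [
    [0, 0, 0],
    [0, 0, 0],
    [0, 0, 0]
  ],
  "squeeze": 8
}}

```text
time: 10.95
tool_pos: [0.5675, -0.1192, 0.0492]
tool_rot: [-3.139, 0.211, 0.05]
contact_force: [-0.7, -0.2, 6.0]
opening: 0.0194
grip_force: 8.0
```

Emit:
{"api": "arm_command", "payload": {
  "fingers": [0.5, 0.4, 0.3, 0.2, 0.1, 0.1],
  "travel": [
    [0, 0, 0],
    [0, 0, 0],
    [0, 0, 0],
    [0, 0, 0],
    [0, 0, 0],
    [0, 0, 0]
  ],
  "dr": [
    [0, 0, 0],
    [0, 0, 0],
    [0, 0, 0],
    [0, 0, 0],
    [0, 0, 0],
    [0, 0, 0]
  ]
}}

```text
time: 11.45
tool_pos: [0.5671, -0.119, 0.0483]
tool_rot: [-3.139, 0.212, 0.05]
contact_force: [0.0, 0.1, 0.3]
opening: 0.0406
grip_force: 0.0
```

```bash
python3 - <<'E'
from h import *
go(PK+[0,0,.12],down())
E
```

```text
t 11.45 travel [-0.018  -0.0002 -0.1022] dr [-0.15 12.14  0.03] op 0.0406 grip 0.0 F [0.  0.1 0.3] q [-0.3   0.74  1.38 -0.07  1.22  1.25]
```

Emit:
{"api": "arm_command", "payload": {
  "fingers": [0.1, 0.1, 0.1, 0.1, 0.1, 0.1, 0.1],
  "travel": [
    [-0.002, 0, -0.01],
    [-0.006, 0, -0.03],
    [-0.013, 0, -0.06],
    [-0.022, 0, -0.1],
    [-0.022, 0.04, -0.11],
    [-0.022, 0.08, -0.11],
    [-0.022, 0.12, -0.11]
  ],
  "dr": [
    [0, 0, 0],
    [0, 0, 0],
    [0, 0, 0],
    [0, 4, 0],
    [0, 8, 0],
    [0, 12, 0],
    [0, 12, 0]
  ]
}}

```text
time: 12.03
tool_pos: [0.5742, -0.2401, 0.1636]
tool_rot: [-3.141, -0.004, 0.051]
contact_force: [1.0, -0.2, 0.2]
opening: 0.041
grip_force: 0.0
```

```bash
python3 - <<'E'
from h import *
s=read_camera("scene");c=read_camera("top")
d=cv2.resize(s["color"][220:360,260:420],None,fx=3,fy=3,interpolation=2)
a=cv2.resize(c["color"][150:250,320:420],None,fx=3,fy=3,interpolation=2)
im=np.zeros((420,790,3),np.uint8);im[:,:480]=d;im[:300,490:]=a
cv2.imwrite("pics/q1.png",im);np.savez("q_s.npz",**s);np.savez("q_c.npz",**c)
go(np.array([.5735,-.1975,.13]),down())
E
```

```text
t 12.13 travel [ 0.0015 -0.0475  0.0318] dr [ 0.05 -0.01 -0.31] op 0.0408 grip 0.0 F [ 0.   0.5 -0.9] q [-0.53  0.58  1.33 -0.    1.24  1.  ]
```

View pics/q1.png

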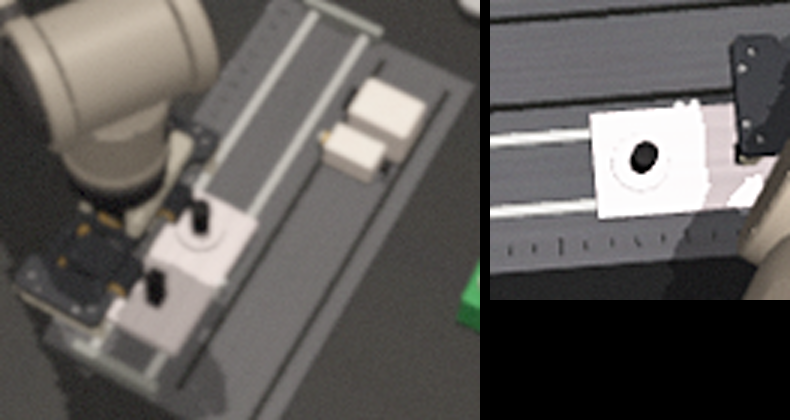

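The filter stands upright in the pocket, at top-crop (645,155). The post is at scene-crop (155,287). I'll check height and post position numerically.

```bash
python3 - <<'E'
from h import *
for n in "sc":
    q=dict(np.load(f"q_{n}.npz"));P=pts(q);dk=q["color"].max(-1)<75
    for nm,p in(("knob",PK[:2]),("post",[.574,-.198])):
        m=dk&(np.hypot(P[...,0]-p[0],P[...,1]-p[1])<.02)&(P[...,2]>.045)&(P[...,2]<.1)
        X=P[m]
        if len(X)<5: continue
        t=X[X[:,2]>np.percentile(X[:,2],90)-.005];print(n,nm,len(X),"top z",np.percentile(X[:,2],90).round(4),"top mean",t.mean(0).round(4))
    m=(np.hypot(P[...,0]-PK[0],P[...,1]-PK[1])<.021)&(q["color"].max(-1)>140)&(P[...,2]>.025)&(P[...,2]<.05)
    X=P[m];d=np.hypot(X[:,0]-PK[0],X[:,1]-PK[1]);X=X[d>.013];A=np.c_[X[:,:2],np.ones(len(X))];k=np.linalg.lstsq(A,X[:,2],rcond=None)[0];print("flange",len(X),X[:,2].mean().round(4),"slope",k[:2].round(3))
go(np.array([.574,-.198,.049]),down())
E
```

```text
s knob 44 top z 0.0795 top mean [ 0.5724 -0.1235  0.0782]
s post 62 top z 0.0832 top mean [ 0.5783 -0.2025  0.082 ]
flange 79 0.0377 slope [ 0.045 -0.044]
c knob 68 top z 0.0808 top mean [ 0.569  -0.1186  0.0791]
flange 143 0.0391 slope [-0.011 -0.003]
t 12.13 travel [ 0.002  -0.047   0.1128] dr [ 0.05 -0.01 -0.31] op 0.0408 grip 0.0 F [ 0.   0.5 -0.9] q [-0.53  0.58  1.33 -0.    1.24  1.  ]
```

Seated correctly: flange top at 38 mm, knob top at about 78 mm. Moving to the post.

Emit:
{"api": "arm_command", "payload": {
  "fingers": [0.1, 0.1, 0.1, 0.1, 0.1, 0.1, 0.1, 0.1],
  "travel": [
    [0.002, -0.025, 0.0],
    [0.002, -0.046, 0.01],
    [0.002, -0.046, 0.04],
    [0.002, -0.046, 0.06],
    [0.002, -0.046, 0.08],
    [0.002, -0.046, 0.1],
    [0.002, -0.046, 0.113],
    [0.002, -0.046, 0.113]
  ],
  "dr": [
    [0, 0, 0],
    [0, 0, 0],
    [0, 0, 0],
    [0, 0, 0],
    [0, 0, 0],
    [0, 0, 0],
    [0, 0, 0],
    [0, 0, 0]
  ]
}}

```text
time: 12.8
tool_pos: [0.5726, -0.1914, 0.0449]
tool_rot: [-3.136, 0.007, 0.05]
contact_force: [0.2, 0.3, 0.3]
opening: 0.0411
grip_force: 0.0
```

Emit:
{"api": "arm_command", "payload": {
  "fingers": [0.3, 0.5, 0.7, 1, 1, 1, 1, 1],
  "travel": [
    [0, 0, 0],
    [0, 0, 0],
    [0, 0, 0],
    [0, 0, 0],
    [0, 0, 0],
    [0, 0, 0],
    [0, 0, 0],
    [0, 0, 0]
  ],
  "dr": [
    [0, 0, 0],
    [0, 0, 0],
    [0, 0, 0],
    [0, 0, 0],
    [0, 0, 0],
    [0, 0, 0],
    [0, 0, 0],
    [0, 0, 0]
  ],
  "squeeze": 40
}}

```text
time: 13.47
tool_pos: [0.5751, -0.1933, 0.0488]
tool_rot: [-3.14, -0.0, 0.049]
contact_force: [-0.2, -1.2, 5.9]
opening: 0.0158
grip_force: 40.0
```

```bash
python3 - <<'E'
from h import *
go(np.array([.5745,-.199,.048])+.16*np.array([-.049,.999,0]),down())
E
```

```text
t 13.47 travel [-0.0008 -0.1544  0.001 ] dr [-0.06 -0.02  0.02] op 0.0158 grip 40.0 F [-0.2 -1.2  5.9] q [-0.45  0.67  1.5   0.    0.97  1.07]
```

Emit:
{"api": "arm_command", "payload": {
  "fingers": [1, 1, 1, 1, 1, 1, 1, 1],
  "travel": [
    [0, -0.005, 0],
    [0, -0.015, 0],
    [0, -0.027, 0],
    [0, -0.039, 0],
    [0, -0.051, 0],
    [0, -0.063, 0],
    [0, -0.073, 0],
    [0, -0.08, 0]
  ],
  "dr": [
    [0, 0, 0],
    [0, 0, 0],
    [0, 0, 0],
    [0, 0, 0],
    [0, 0, 0],
    [0, 0, 0],
    [0, 0, 0],
    [0, 0, 0]
  ]
}}

```text
time: 14.13
tool_pos: [0.5709, -0.1124, 0.0488]
tool_rot: [-3.14, 0.0, 0.05]
contact_force: [-0.7, -1.4, 6.5]
opening: 0.0155
grip_force: 40.0
```

Emit:
{"api": "arm_command", "payload": {
  "fingers": [1, 1, 1, 1, 1, 1, 1, 1],
  "travel": [
    [0, -0.01, 0],
    [0, -0.021, 0],
    [0, -0.032, 0],
    [0, -0.043, 0],
    [0, -0.054, 0],
    [0, -0.064, 0],
    [0, -0.07, 0],
    [0, -0.07, 0]
  ],
  "dr": [
    [0, 0, 0],
    [0, 0, 0],
    [0, 0, 0],
    [0, 0, 0],
    [0, 0, 0],
    [0, 0, 0],
    [0, 0, 0],
    [0, 0, 0]
  ]
}}

```text
time: 14.8
tool_pos: [0.5672, -0.0417, 0.0488]
tool_rot: [-3.139, 0.001, 0.05]
contact_force: [-0.6, 1.3, 6.3]
opening: 0.0157
grip_force: 40.0
```

```bash
python3 - <<'E'
from h import *
go(np.array([.5745,-.199,.048])+.16*np.array([-.049,.999,0]),down())
s=read_camera("scene");c=read_camera("top")
d=cv2.resize(s["color"][235:315,310:410],None,fx=6,fy=6,interpolation=2)
a=cv2.resize(c["color"][150:240,270:340],None,fx=2.7,fy=2.7,interpolation=2)
im=np.zeros((480,800,3),np.uint8);im[:,:600]=d;im[:a.shape[0],605:605+a.shape[1]]=a
cv2.imwrite("pics/r1.png",im)
np.savez("r_s.npz",**s)
E
```

```text
t 14.8 travel [-0.0004 -0.0026  0.0008] dr [-0.15  0.03  0.08] op 0.0157 grip 40.0 F [-0.6  1.3  6.3] q [-0.21  0.62  1.61  0.    0.91  1.31]
```

View pics/r1.png

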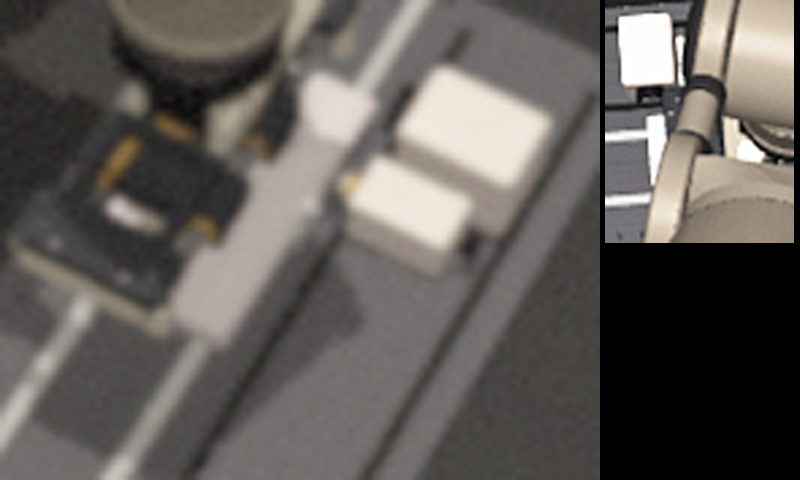

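Emit:
{"api": "arm_command", "payload": {
  "fingers": [1, 1, 1, 1, 1],
  "travel": [
    [0, -0.003, 0],
    [0, -0.007, 0],
    [0, -0.01, 0],
    [0, -0.012, 0],
    [0, -0.012, 0]
  ],
  "dr": [
    [0, 0, 0],
    [0, 0, 0],
    [0, 0, 0],
    [0, 0, 0],
    [0, 0, 0]
  ],
  "squeeze": 55
}}

```text
time: 15.32
tool_pos: [0.5667, -0.0307, 0.0488]
tool_rot: [-3.139, 0.001, 0.05]
contact_force: [0.2, 1.4, 6.0]
opening: 0.0156
grip_force: 55.0
```

Emit:
{"api": "arm_command", "payload": {
  "fingers": [1, 1, 1, 1],
  "travel": [
    [0, -0.001, 0],
    [0, -0.002, 0],
    [0, -0.002, 0],
    [0, -0.002, 0]
  ],
  "dr": [
    [0, 0, 0],
    [0, 0, 0],
    [0, 0, 0],
    [0, 0, 0]
  ]
}}

```text
time: 15.65
tool_pos: [0.5666, -0.029, 0.0488]
tool_rot: [-3.139, 0.001, 0.049]
contact_force: [-0.5, 0.1, 5.9]
opening: 0.0155
grip_force: 55.0
```

Emit:
{"api": "arm_command", "payload": {
  "fingers": [1, 1, 1, 1],
  "travel": [
    [0, -0.001, 0],
    [0, -0.002, 0],
    [0, -0.002, 0],
    [0, -0.002, 0]
  ],
  "dr": [
    [0, 0, 0],
    [0, 0, 0],
    [0, 0, 0],
    [0, 0, 0]
  ]
}}

```text
time: 15.98
tool_pos: [0.5665, -0.0271, 0.0488]
tool_rot: [-3.139, 0.001, 0.049]
contact_force: [-0.8, -0.1, 6.5]
opening: 0.0156
grip_force: 55.0
```

Emit:
{"api": "arm_command", "payload": {
  "fingers": [1, 1, 1, 1],
  "travel": [
    [0, -0.001, 0],
    [0, -0.002, 0],
    [0, -0.002, 0],
    [0, -0.002, 0]
  ],
  "dr": [
    [0, 0, 0],
    [0, 0, 0],
    [0, 0, 0],
    [0, 0, 0]
  ]
}}

```text
time: 16.32
tool_pos: [0.5664, -0.0251, 0.0488]
tool_rot: [-3.139, 0.001, 0.049]
contact_force: [-1.0, 0.5, 6.2]
opening: 0.0158
grip_force: 55.0
```

Emit:
{"api": "arm_command", "payload": {
  "fingers": [1, 1, 1, 1],
  "travel": [
    [0, -0.001, 0],
    [0, -0.002, 0],
    [0, -0.002, 0],
    [0, -0.002, 0]
  ],
  "dr": [
    [0, 0, 0],
    [0, 0, 0],
    [0, 0, 0],
    [0, 0, 0]
  ]
}}

```text
time: 16.65
tool_pos: [0.5663, -0.0234, 0.0488]
tool_rot: [-3.14, 0.001, 0.049]
contact_force: [-0.9, -2.3, 5.6]
opening: 0.0155
grip_force: 55.0
```

Emit:
{"api": "arm_command", "payload": {
  "fingers": [1, 1, 1, 1],
  "travel": [
    [0, -0.001, 0],
    [0, -0.002, 0],
    [0, -0.002, 0],
    [0, -0.002, 0]
  ],
  "dr": [
    [0, 0, 0],
    [0, 0, 0],
    [0, 0, 0],
    [0, 0, 0]
  ]
}}

```text
time: 16.98
tool_pos: [0.5662, -0.0226, 0.0488]
tool_rot: [-3.141, 0.001, 0.049]
contact_force: [-1.2, -7.2, 5.6]
opening: 0.0156
grip_force: 55.0
```

Emit:
{"api": "arm_command", "payload": {
  "fingers": [1, 1, 1, 1],
  "travel": [
    [0, -0.001, 0],
    [0, -0.0015, 0],
    [0, -0.0015, 0],
    [0, -0.0015, 0]
  ],
  "dr": [
    [0, 0, 0],
    [0, 0, 0],
    [0, 0, 0],
    [0, 0, 0]
  ]
}}

```text
time: 17.32
tool_pos: [0.5661, -0.0213, 0.0488]
tool_rot: [-3.142, 0.001, 0.049]
contact_force: [-1.3, -7.3, 5.0]
opening: 0.0159
grip_force: 55.0
```

First ridge met at tool y ≈ -0.0238, so the notch should be near -0.012.

Emit:
{"api": "arm_command", "payload": {
  "fingers": [1, 1, 1, 1],
  "travel": [
    [0, -0.001, 0],
    [0, -0.0015, 0],
    [0, -0.0015, 0],
    [0, -0.0015, 0]
  ],
  "dr": [
    [0, 0, 0],
    [0, 0, 0],
    [0, 0, 0],
    [0, 0, 0]
  ]
}}

```text
time: 17.65
tool_pos: [0.566, -0.0192, 0.0488]
tool_rot: [-3.141, 0.001, 0.049]
contact_force: [-1.3, -5.5, 5.7]
opening: 0.0154
grip_force: 55.0
```

Emit:
{"api": "arm_command", "payload": {
  "fingers": [1, 1, 1, 1],
  "travel": [
    [0, -0.001, 0],
    [0, -0.0015, 0],
    [0, -0.0015, 0],
    [0, -0.0015, 0]
  ],
  "dr": [
    [0, 0, 0],
    [0, 0, 0],
    [0, 0, 0],
    [0, 0, 0]
  ]
}}

```text
time: 17.98
tool_pos: [0.566, -0.0172, 0.0488]
tool_rot: [-3.14, 0.001, 0.049]
contact_force: [-1.1, -3.1, 5.3]
opening: 0.0157
grip_force: 55.0
```

Emit:
{"api": "arm_command", "payload": {
  "fingers": [1, 1, 1, 1],
  "travel": [
    [0, -0.001, 0],
    [0, -0.0015, 0],
    [0, -0.0015, 0],
    [0, -0.0015, 0]
  ],
  "dr": [
    [0, 0, 0],
    [0, 0, 0],
    [0, 0, 0],
    [0, 0, 0]
  ]
}}

```text
time: 18.32
tool_pos: [0.5658, -0.0154, 0.0488]
tool_rot: [-3.14, 0.001, 0.049]
contact_force: [-1.1, -2.2, 5.4]
opening: 0.0157
grip_force: 55.0
```

Emit:
{"api": "arm_command", "payload": {
  "fingers": [1, 1, 1, 1],
  "travel": [
    [0, -0.001, 0],
    [0, -0.0015, 0],
    [0, -0.0015, 0],
    [0, -0.0015, 0]
  ],
  "dr": [
    [0, 0, 0],
    [0, 0, 0],
    [0, 0, 0],
    [0, 0, 0]
  ]
}}

```text
time: 18.65
tool_pos: [0.5657, -0.0135, 0.0488]
tool_rot: [-3.139, 0.001, 0.049]
contact_force: [-1.3, -0.6, 5.6]
opening: 0.0159
grip_force: 55.0
```

Emit:
{"api": "arm_command", "payload": {
  "fingers": [1, 1, 1, 1],
  "travel": [
    [0, -0.001, 0],
    [0, -0.001, 0],
    [0, -0.001, 0],
    [0, -0.001, 0]
  ],
  "dr": [
    [0, 0, 0],
    [0, 0, 0],
    [0, 0, 0],
    [0, 0, 0]
  ]
}}

```text
time: 18.98
tool_pos: [0.5657, -0.0122, 0.0488]
tool_rot: [-3.139, 0.001, 0.049]
contact_force: [-1.3, 2.2, 4.6]
opening: 0.016
grip_force: 55.0
```

Emit:
{"api": "arm_command", "payload": {
  "fingers": [1, 1, 1, 1],
  "travel": [
    [0, -0.0008, 0],
    [0, -0.0008, 0],
    [0, -0.0008, 0],
    [0, -0.0008, 0]
  ],
  "dr": [
    [0, 0, 0],
    [0, 0, 0],
    [0, 0, 0],
    [0, 0, 0]
  ]
}}

```text
time: 19.32
tool_pos: [0.5657, -0.0117, 0.0488]
tool_rot: [-3.139, 0.001, 0.049]
contact_force: [-1.0, -0.7, 5.6]
opening: 0.0158
grip_force: 55.0
```

Emit:
{"api": "arm_command", "payload": {
  "fingers": [1, 1, 1, 1],
  "travel": [
    [0, -0.0008, 0],
    [0, -0.0008, 0],
    [0, -0.0008, 0],
    [0, -0.0008, 0]
  ],
  "dr": [
    [0, 0, 0],
    [0, 0, 0],
    [0, 0, 0],
    [0, 0, 0]
  ]
}}

```text
time: 19.65
tool_pos: [0.5656, -0.0113, 0.0488]
tool_rot: [-3.14, 0.001, 0.049]
contact_force: [-0.5, -1.7, 4.8]
opening: 0.0157
grip_force: 55.0
```

Emit:
{"api": "arm_command", "payload": {
  "fingers": [1, 1, 1, 1],
  "travel": [
    [0, -0.0008, 0],
    [0, -0.0008, 0],
    [0, -0.0008, 0],
    [0, -0.0008, 0]
  ],
  "dr": [
    [0, 0, 0],
    [0, 0, 0],
    [0, 0, 0],
    [0, 0, 0]
  ]
}}

```text
time: 19.98
tool_pos: [0.5656, -0.0111, 0.0488]
tool_rot: [-3.14, 0.001, 0.049]
contact_force: [-0.9, -4.2, 5.9]
opening: 0.0161
grip_force: 55.0
```

The carriage is stiff against the second ridge, so it sits in the notch. I'll back off 1 mm of push and check the filter.

Emit:
{"api": "arm_command", "payload": {
  "fingers": [1, 1, 1, 1, 1, 1],
  "travel": [
    [0, 0.001, 0],
    [0, 0.001, 0],
    [0, 0.001, 0],
    [0, 0.001, 0],
    [0, 0.001, 0],
    [0, 0.001, 0]
  ],
  "dr": [
    [0, 0, 0],
    [0, 0, 0],
    [0, 0, 0],
    [0, 0, 0],
    [0, 0, 0],
    [0, 0, 0]
  ]
}}

```text
time: 20.48
tool_pos: [0.5657, -0.0115, 0.0488]
tool_rot: [-3.14, 0.001, 0.049]
contact_force: [-1.3, -0.8, 5.2]
opening: 0.0157
grip_force: 55.0
```

```bash
python3 - <<'E'
from h import *
s=observe();print(s["tool_pos"],s["contact_force"],s["qvel"].round(4));p=s["tool_pos"][:2]+.08*np.array([-.049,.999]);print("pocket",p)
for n in("scene","top"):
    q=read_camera(n);P=pts(q);d=np.hypot(P[...,0]-p[0],P[...,1]-p[1])
    m=(d<.022)&(P[...,2]>.034)&(P[...,2]<.1);X=P[m];
    dk=q["color"].max(-1)[m]<75
    if dk.sum()>5:print(n,"knob top",np.percentile(X[dk][:,2],90).round(4),X[dk].mean(0).round(4))
    L=X[~dk&(d[m]>.012)]
    if len(L)>20:print("flange z",np.median(L[:,2]).round(4),len(L))
E
```

```text
[ 0.56566461 -0.011463    0.04882122] [-1.28294135 -0.84460221  5.24061004] [0.001  0.0021 0.0003 0.0003 0.0003 0.0019]
pocket [0.56174461 0.068457  ]
```

```bash
python3 -c "
from cell import *
print(hand_in())"
```

```text
the job is handed in; nothing more can be done
None
```

I handed the job in at about 20 s: the filter was seated upright in the pocket and released, and the arm is still gripping the post at 55 N. Force feedback shows the carriage in the notch between the ridges. After the slide the gripper hid the filter, so its final position and the notch were not confirmed by camera.

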